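# Find the full tin by its weight

## Robot

A 7-joint arm with a two-finger parallel gripper is mounted at the origin on the work surface. World frame = base frame: x ahead of the robot, y to its left, z up, the work surface at z = 0. Lengths are in mm, angles in rad, forces in N, time in s.
With the tool pointing down it reaches from about 425 to 950 mm from the base axis. Payload 16.7 kg.
Tool frame: the origin (TCP) lies at the very end of the fingers, on their centre line; the grasp point (between the pads) lies 19 mm behind it; z points along the fingers, y is the line along which they close (so a half turn about z gives the same grasp; the last joint's range is limited). The gripper opens to 94 mm and grips with 3 to 60 N. Pads are 16 mm wide; open, the fingers measure 119 mm over their backs; the gripper's body (75 mm by 177 mm) begins 78 mm behind the grasp point.
Start: joints at [-1.256, 0.426, 0.074, 1.606, -0.034, 1.111, -0.067], TCP at [302.562, 603.349, 205.467] pointing down, gripper open.
Joint ranges: [-2.85, 2.85], [-0.5, 2.14], [-1.23, 1.37], [0.21, 2.46], [-1.02, 4.16], [0.16, 2.05], [-2.73, 2.73]. Speed limits (rad/s): [1.89, 1.89, 2.39, 2.39, 3.01, 3.01, 3.01].

## Interface

Orientations are given as a rotation vector (axis times angle).
In Python, from bench import env gives the robot as it stands.
- The arm moves only by the shell command python3 -m inch 'ROWS' [FORCE]. ROWS is a JSON object of lists of equal length, an entry for each row: "travel": the shift along the tool's x, y, z in units of 30 mm (1.0 is 30 mm), a list of three; "angular": the turn, a rotation vector about the tool's x, y, z in units of 8 degrees (1.0 is 8 degrees), a list of three; "fingers": the closure, from -1 (fully open) to 1 (shut). A call has 1 to 8 rows; each row shifts and turns the commanded pose from where the row before left it, along the tool's axes as they then stand; what a row does not reach is not made up. A row lasts 1/8 s, in which the tool goes at most 62.5 mm and 10.7 degrees, less where a joint would pass 70% of its speed; a pose out of reach is approached as far as the arm can. A call is refused whole if a number of a shift passes 1 or a number of a turn 1, either way. A call with a gripper value outside its range is refused whole. The fingers move at their own pace and stop on an object; FORCE is the grip in N (left out, the last holds). Time passes only in rows, so rows that do not move let the fingers close. It gives the time, the measured TCP pose, the force, the opening and the grip force at its end, in the units of the state.
- env.state(): the state, without advancing time (a new reading comes with each control period).
- env.camera(name): name is "scene" or "side" or "wrist"; returns the picture (480x640x3 uint8, red, green, blue); there is no depth.
- env.camera_model(name): a dict with "intrinsics" (3x3 intrinsics, pixels), "extrinsics" (4x4, takes a point from camera to world coordinates). Camera axes: x right, y down, z forward; pixel columns grow to the right and rows downward; lengths in mm; the calibration is good to about 2 mm. A picture is of the moment at which its call begins: read the wrist's pose just before it. camera_model takes no time and is no camera call; for the wrist camera it gives the pose at the moment of the call.
- env.sign_off(): hands the job in; it is judged then, once.
The state is a dict: "clock": time; "joint_positions": joint angles; "joint_velocities": joint speeds; "joint_torque": joint torques, N m; "position": TCP position; "ee_rot": TCP orientation; "force": force on the tool from outside, world axes, zero at the start; "moment": the same for the moment, N m; "opening": finger opening in mm; "grip_force": force on a finger pad.
Only numpy, scipy, OpenCV 4.12 (cv2) and the standard library are available. Lean on these libraries where they do the work, as an engineer would, in place of code of your own. Each camera call takes 0.05 s, during which the arm holds its last target. There are 200 camera calls.

## Task

Three identical closed tins of soap colour are standing on the workshop table, but only one is still full; the other two are empty. Lift them to feel which one is heavy, and set the full tin down gently, upright, wholly on the round wooden board. Both empty tins must be left standing upright on the table itself, and no tin may be dropped or tipped over.

Things in the scene. Friction and masses are not known exactly. Their poses are not given: they have to be found in the camera images.
- tin_1: one of the three identical closed tins: upright cylinder 60 mm in diameter and 100 mm high, bare aluminium with a plain white paper band and a flat metal lid; rigid, standing on the table. Origin at the centre of its underside, z axis up. One tin of the three is full and weighs about 400 g (365 to 435 g); the other two are empty and weigh about 80 g each (70 to 90 g). They look exactly alike and stand in random places; which one is full changes from start to start
- tin_2: another of the three identical closed tins: upright cylinder 60 mm in diameter and 100 mm high, bare aluminium with a plain white paper band and a flat metal lid; rigid, standing on the table. Origin at the centre of its underside, z axis up. One tin of the three is full and weighs about 400 g (365 to 435 g); the other two are empty and weigh about 80 g each (70 to 90 g). They look exactly alike and stand in random places; which one is full changes from start to start
- tin_3: another of the three identical closed tins: upright cylinder 60 mm in diameter and 100 mm high, bare aluminium with a plain white paper band and a flat metal lid; rigid, standing on the table. Origin at the centre of its underside, z axis up. One tin of the three is full and weighs about 400 g (365 to 435 g); the other two are empty and weigh about 80 g each (70 to 90 g). They look exactly alike and stand in random places; which one is full changes from start to start
- board: the round flat wooden board, a disc 150 mm in diameter and 16 mm thick, fixed on the table, empty, to the left or to the right of the tins (a steel mixing bowl of about the same width stands on the other side). Origin at the centre of its underside, on the table; its flat top is 16 mm above the table
Things that resemble listed ones, but are neither listed nor needed, are in the scene too. What is shaped like the tin_1 but purple is not meant.

How it is judged (in metres and radians):
On the way:
1. a tin is lifted clear of the table (height (world z) of any of tin_1, tin_2, tin_3 above 0.03 m), for 0.2 s.
At the end, for the whole second after the job is handed in: The full tin, the one that bears on the board with more than 2.2 N, stands upright (within 10 degrees) on the round board, its centre within 50 mm of the board's centre; both empty tins stand upright (within 10 degrees) on the table, off the board; all three are at rest (((horizontal distance between tin_1 and board below 0.05 m and height (world z) of tin_1 between 0.012 and 0.022 m and contact force between tin_1 and board above 2.2 N) or (horizontal distance between tin_2 and board below 0.05 m and height (world z) of tin_2 between 0.012 and 0.022 m and contact force between tin_2 and board above 2.2 N) or (horizontal distance between tin_3 and board below 0.05 m and height (world z) of tin_3 between 0.012 and 0.022 m and contact force between tin_3 and board above 2.2 N)) and ((horizontal distance between tin_1 and board below 0.05 m and height (world z) of tin_1 between 0.012 and 0.022 m and contact force between tin_1 and board above 2.2 N) or height (world z) of tin_1 between -0.008 and 0.008 m) and angle between each of tin_1, tin_2, tin_3's own z axis and vertical below 0.17 rad and linear speed of each of tin_1, tin_2, tin_3 below 0.03 m/s and ((horizontal distance between tin_2 and board below 0.05 m and height (world z) of tin_2 between 0.012 and 0.022 m and contact force between tin_2 and board above 2.2 N) or height (world z) of tin_2 between -0.008 and 0.008 m) and ((horizontal distance between tin_3 and board below 0.05 m and height (world z) of tin_3 between 0.012 and 0.022 m and contact force between tin_3 and board above 2.2 N) or height (world z) of tin_3 between -0.008 and 0.008 m)); the robot touches nothing.
It fails at once if a tin is tipped over (leans more than 40 degrees) (angle between any of tin_1, tin_2, tin_3's own z axis and vertical above 0.7 rad).
It fails at once if a tin is dropped (falls freely faster than 0.6 m/s, as from about 20 mm) ((linear speed of tin_1 above 0.6 m/s and contact force between the fingers and tin_1 below 0.1 N) or (linear speed of tin_2 above 0.6 m/s and contact force between the fingers and tin_2 below 0.1 N) or (linear speed of tin_3 above 0.6 m/s and contact force between the fingers and tin_3 below 0.1 N)).
It also fails if it takes over 67 s, if anything falls off the work surface, if the arm or the gripper's body presses on something with over 40 N, if the wrist force passes 120 N, or if a joint passes its speed limit or range.

## Working session

There is one attempt and no reset: what is moved stays moved. The work goes in short steps, Python scripts to look and compute and a shell command to move; the robot and the scene stay as the last step left them, time stands still between calls to the robot, and variables do not carry over. Pictures are saved under pics/ and viewed, at most 10 in all, crops included, and the job is handed in when it is done.

```bash
ls; mkdir -p pics
python3 - <<'E'
from bench import env
import cv2,numpy as np
s=env.state();print({k:np.round(v,3).tolist() for k,v in s.items()})
for n in("scene","side"):
    cv2.imwrite(f"pics/{n}0.png",env.camera(n)[:,:,::-1]);m=env.camera_model(n);print(n,np.round(m["intrinsics"],1).tolist(),np.round(m["extrinsics"],3).tolist())
E
```

```text
pics
{'clock': 0.0, 'joint_positions': [-1.255, 0.427, 0.074, 1.607, -0.034, 1.111, -0.067], 'joint_velocities': [0.001, -0.0, -0.001, -0.0, 0.003, 0.001, -0.001], 'joint_torque': [0.001, -93.583, 3.668, -45.421, -0.049, 0.02, 0.0], 'position': [302.411, 602.999, 204.794], 'ee_rot': [-0.724, -3.057, 0.002], 'force': [1.256, -0.254, 0.419], 'moment': [-0.002, 0.014, 0.018], 'grip_force': 0.0, 'opening': 94.147}
scene [[560.6, 0.0, 324.0], [0.0, 560.6, 233.6], [0.0, 0.0, 1.0]] [[-0.106, 0.674, -0.731, 1289.136], [0.994, 0.073, -0.078, 92.976], [0.001, -0.735, -0.678, 757.012], [0.0, 0.0, 0.0, 1.0]]
side [[508.6, 0.0, 313.2], [0.0, 508.6, 234.7], [0.0, 0.0, 1.0]] [[0.92, -0.299, 0.253, 309.881], [-0.392, -0.719, 0.574, -480.536], [0.01, -0.627, -0.779, 686.718], [0.0, 0.0, 0.0, 1.0]]
```

View pics/scene0.png

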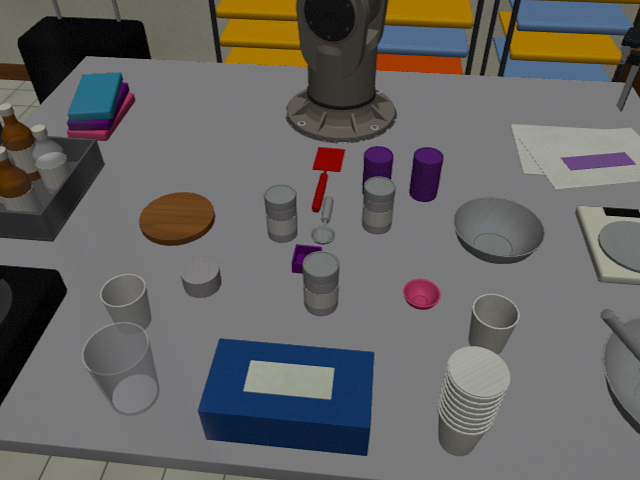

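View pics/side0.png

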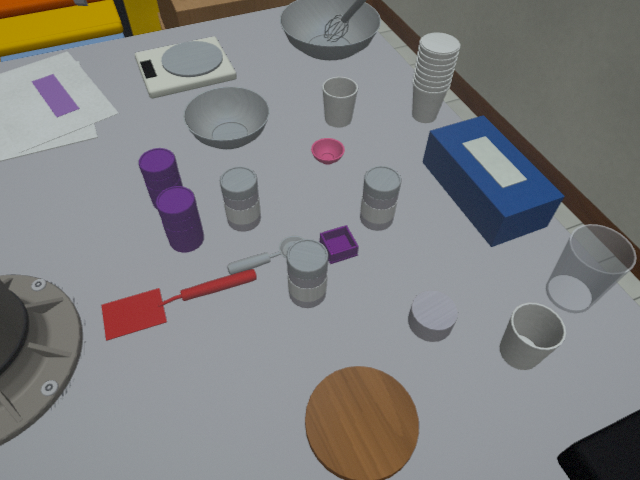

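Tins, in the scene view, are A (281,212), B (378,205) and C (321,283). The board is at (177,218). Look-alikes: purple cylinders (378,170) and (427,175), short grey tin (201,277), cups (127,300) and (493,325), and the bowl (498,230). In the side view the tins are A (307,273), B (241,199) and C (380,198), with the board at (362,422).

```bash
cat > h.py <<'E'
import numpy as np,cv2
from bench import env
def ray(n,p,z,m=None):
    m=m or env.camera_model(n);E=np.array(m["extrinsics"]);d=E[:3,:3]@np.linalg.inv(m["intrinsics"])@[p[0],p[1],1.]
    return E[:3,3]+d*(z-E[2,3])/d[2]
E
python3 - <<'E'
from h import *
P={"scene":[(281,196),(379,188),(321,263)],"side":[(307,254),(240,181),(381,180)]}
for n in P:
    im=cv2.imread(f"pics/{n}0.png")
    for p in P[n]: print(n,p,ray(n,p,100).round(0))
    h=cv2.cvtColor(im,cv2.COLOR_BGR2HSV)
    m=cv2.inRange(h,(5,90,50),(20,255,255)); 
    if n=="scene": m[:,:130]=0;m[:150]=0
    else: m[:340]=0
    c=max(cv2.findContours(m,0,1)[0],key=cv2.contourArea);e=cv2.fitEllipse(c)
    w=np.array([ray(n,q[0],16) for q in c]);(cx,cy),r=cv2.minEnclosingCircle(w[:,:2].astype(np.float32));print("board",e,cx,cy,r)
im=cv2.imread("pics/scene0.png")[140:330,160:460];im=cv2.resize(im,None,fx=2.6,fy=2.6,interpolation=2);cv2.imwrite("pics/crop.png",im)
E
```

```text
scene (281, 196) [486. -73. 100.]
scene (379, 188) [442. 108. 100.]
scene (321, 263) [652.  20. 100.]
board ((176.32647705078125, 218.24581909179688), (51.39772415161133, 74.58846282958984), 77.43964385986328) 472.367431640625 -291.5755615234375 81.70317840576172
side (307, 254) [479. -78. 100.]
side (240, 181) [435. 100. 100.]
side (381, 180) [647.  14. 100.]
board ((361.2344055175781, 423.9805603027344), (110.33294677734375, 116.34063720703125), 144.47964477539062) 463.8346252441406 -298.2724304199219 75.56519317626953
```

View pics/crop.png

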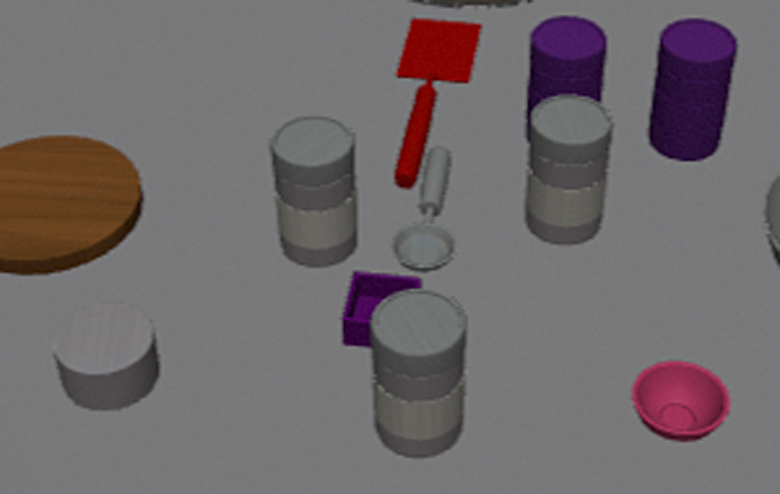

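Crop confirms A, B and C as bare metal tins with white bands. Their lid centres are at about (281,197), (379,189) and (321,266). First I turn the tool so its closing axis lies along world y, then go to B.

```bash
python3 -m inch '{"travel":[[0,0,0],[0,0,0],[0,0,0],[0,0,0],[0,-1,0],[0,-1,0],[0,-1,0],[0,-1,0]],"angular":[[0,0,-1],[0,0,-1],[0,0,-1],[0,0,-0.33],[0,0,0],[0,0,0],[0,0,0],[0,0,0]],"fingers":[-1,-1,-1,-1,-1,-1,-1,-1]}' 20
```

```text
clock: 1.1
position: [302.4, 482.1, 205.1]
ee_rot: [0.0, -3.141, 0.001]
force: [0.0, -0.6, 0.2]
opening: 94.0
grip_force: 0.0
```

```bash
python3 -m inch '{"travel":[[-0.8,-1,0],[-0.8,-1,0],[-0.8,-1,0],[-0.8,-1,0],[-0.8,-1,0],[-0.5,-1,0],[0,-1,0],[0,-1,0]],"angular":[[0,0,0],[0,0,0],[0,0,0],[0,0,0],[0,0,0],[0,0,0],[0,0,0],[0,0,0]],"fingers":[-1,-1,-1,-1,-1,-1,-1,-1]}'; python3 -m inch '{"travel":[[0,-1,0],[0,-1,0],[0,-1,0],[0,-1,0],[0,-0.6,0],[0,0,0]],"angular":[[0,0,0],[0,0,0],[0,0,0],[0,0,0],[0,0,0],[0,0,0]],"fingers":[-1,-1,-1,-1,-1,-1]}'
python3 - <<'E'
from h import *
print(env.state()["joint_positions"])
print(np.round(env.camera_model("wrist")["extrinsics"],2).tolist(),np.round(env.camera_model("wrist")["intrinsics"]).tolist())
cv2.imwrite("pics/w1.png",env.camera("wrist")[:,:,::-1])
E
```

```text
clock: 2.1
position: [437.5, 242.2, 205.2]
ee_rot: [-0.0, -3.141, 0.001]
force: [-0.4, -0.2, -0.3]
opening: 93.9
grip_force: 0.0
clock: 2.85
position: [437.6, 104.7, 205.5]
ee_rot: [-0.002, -3.142, -0.0]
force: [-1.1, 0.2, 0.2]
opening: 93.6
grip_force: 0.0
[-0.61728038  0.04521996  0.24851198  2.09960469 -0.01332097  0.99820108
  1.20753277]
[[0.0, 0.97, 0.24, 368.53], [1.0, -0.0, 0.0, 105.43], [0.0, 0.24, -0.97, 385.2], [0.0, 0.0, 0.0, 1.0]] [[335.0, 0.0, 327.0], [0.0, 335.0, 244.0], [0.0, 0.0, 1.0]]
```

View pics/w1.png

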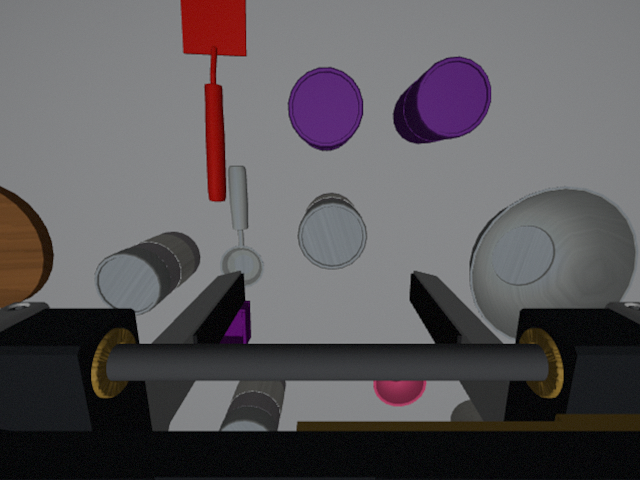

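The wrist view shows B's lid at about (332,235) and A's at about (129,283). The purple cylinders are behind B at (326,107) and (453,97).

Run:
```python
from h import *
for p in [(332,235),(129,283)]: print(p,ray("wrist",p,100).round(1))
for p in [(326,107),(453,97)]: print(p,ray("wrist",p,110).round(1))
for s,p in (("scene",(281.2,197)),("scene",(379.6,189)),("scene",(321.5,266.5))): print(ray(s,p,100).round(1))
```

```text
(332, 235) [430.5 111.1 100. ]
(129, 283) [474.8 -71.8 100. ]
(326, 107) [327.7 105.9 110. ]
(453, 97) [320.4 202.9 110. ]
[489.1 -72.2 100. ]
[445.4 109.  100. ]
[659.4  22.  100. ]
```

```bash
python3 -m inch '{"travel":[[0.1,0.15,0.8],[0,0,1],[0,0,1],[0,0,1],[0,0,0.9],[0,0,0.8],[0,0,0],[0,0,0]],"angular":[[0,0,0],[0,0,0],[0,0,0],[0,0,0],[0,0,0],[0,0,0],[0,0,0],[0,0,0]],"fingers":[-1,-1,-1,-1,-1,-1,-1,0]}' 20; python3 -m inch '{"travel":[[0,0,0],[0,0,0],[0,0,0],[0,0,0],[0,0,0],[0,0,0]],"angular":[[0,0,0],[0,0,0],[0,0,0],[0,0,0],[0,0,0],[0,0,0]],"fingers":[1,1,1,1,1,1]}'
```

```text
clock: 3.9
position: [434.9, 110.5, 41.0]
ee_rot: [-0.001, 3.141, 0.0]
force: [-0.8, 1.1, 0.4]
opening: 87.1
grip_force: 0.0
clock: 4.65
position: [434.9, 109.9, 40.9]
ee_rot: [0.0, 3.141, 0.001]
force: [-1.6, -0.9, 8.9]
opening: 60.2
grip_force: 20.0
```

```bash
python3 -m inch '{"travel":[[0,0,-0.3],[0,0,-0.6],[0,0,-0.5],[0,0,0],[0,0,0],[0,0,0],[0,0,0]],"angular":[[0,0,0],[0,0,0],[0,0,0],[0,0,0],[0,0,0],[0,0,0],[0,0,0]],"fingers":[1,1,1,1,1,1,1]}';python3 -m inch '{"travel":[[0,0,0]],"angular":[[0,0,0]],"fingers":[1]}'; python3 -m inch '{"travel":[[0,0,0]],"angular":[[0,0,0]],"fingers":[1]}'
```

```text
clock: 5.52
position: [434.4, 109.7, 82.1]
ee_rot: [0.0, -3.141, 0.001]
force: [-0.3, 1.0, -3.5]
opening: 60.2
grip_force: 20.0
clock: 5.65
position: [434.5, 109.8, 82.3]
ee_rot: [0.0, -3.141, 0.0]
force: [0.3, -0.4, -4.0]
opening: 60.6
grip_force: 20.0
clock: 5.78
position: [434.5, 109.8, 82.4]
ee_rot: [0.0, -3.141, 0.0]
force: [-0.8, 0.1, -2.8]
opening: 60.2
grip_force: 20.0
```

Reading of about -3.4 N points to the full tin. I lift it higher, over A, and take more readings on the way.

```bash
python3 -m inch '{"travel":[[0,0,-0.5],[0,0,-0.8],[0,0,-0.8],[0,0,-0.7],[0,0,-0.4],[0,0,0],[0,0,0],[0,0,0]],"angular":[[0,0,0],[0,0,0],[0,0,0],[0,0,0],[0,0,0],[0,0,0],[0,0,0],[0,0,0]],"fingers":[1,1,1,1,1,1,1,1]}';python3 -m inch '{"travel":[[0,0,0]],"angular":[[0,0,0]],"fingers":[1]}'; python3 -m inch '{"travel":[[0,-0.3,0],[-0.2,-0.6,0],[-0.3,-0.8,0],[-0.2,-0.8,0],[-0.2,-0.8,0],[-0.1,-0.8,0],[0,-0.8,0],[0,-0.8,0]],"angular":[[0,0,0],[0,0,0],[0,0,0],[0,0,0],[0,0,0],[0,0,0],[0,0,0],[0,0,0]],"fingers":[1,1,1,1,1,1,1,1]}'
```

```text
clock: 6.78
position: [434.2, 109.7, 177.8]
ee_rot: [0.0, -3.14, 0.001]
force: [-0.5, -0.3, -4.8]
opening: 60.4
grip_force: 20.0
clock: 6.9
position: [434.4, 109.7, 178.0]
ee_rot: [0.0, -3.141, 0.001]
force: [-0.9, -0.1, -4.1]
opening: 60.7
grip_force: 20.0
clock: 7.9
position: [464.3, -62.5, 178.4]
ee_rot: [-0.0, -3.141, 0.0]
force: [-0.8, -0.9, -4.0]
opening: 60.3
grip_force: 20.0
```

It weighs about 4 N, so B is the full tin.

```bash
python3 -m inch '{"travel":[[0,-1,0],[0,-1,0],[0,-1,0],[0,-1,0],[0,-1,0],[0,-1,0],[0,-0.9,0],[0,-0.7,0]],"angular":[[0,0,0],[0,0,0],[0,0,0],[0,0,0],[0,0,0],[0,0,0],[0,0,0],[0,0,0]],"fingers":[1,1,1,1,1,1,1,1]}';python3 -m inch '{"travel":[[0,-0.2,0],[0,0,0],[0,0,0]],"angular":[[0,0,0],[0,0,0],[0,0,0]],"fingers":[1,1,1]}'
python3 - <<'E'
from h import *
print(env.state()["joint_positions"].round(2))
m=env.camera_model("wrist")
im=env.camera("wrist")[:,:,::-1];cv2.imwrite("pics/w2.png",im)
k=cv2.inRange(cv2.cvtColor(im,cv2.COLOR_BGR2HSV),(5,90,40),(20,255,255));k[300:]=0
c=max(cv2.findContours(k,0,1)[0],key=cv2.contourArea);w=np.array([ray("wrist",q[0],16,m) for q in c])[:,:2]
print(cv2.boundingRect(c),w.min(0),w.max(0))
E
```

```text
clock: 8.9
position: [464.0, -290.8, 178.4]
ee_rot: [-0.001, -3.141, 0.001]
force: [-0.2, -0.1, -4.3]
opening: 60.8
grip_force: 20.0
clock: 9.28
position: [464.7, -294.3, 178.4]
ee_rot: [0.001, -3.141, -0.001]
force: [0.6, 0.4, -3.2]
opening: 60.3
grip_force: 20.0
[-0.02  0.28  0.56  1.94 -0.18  0.97  2.2 ]
(256, 155, 143, 115) [ 389.03259881 -367.24425081] [ 507.17260387 -219.3939739 ]
```

View pics/w2.png

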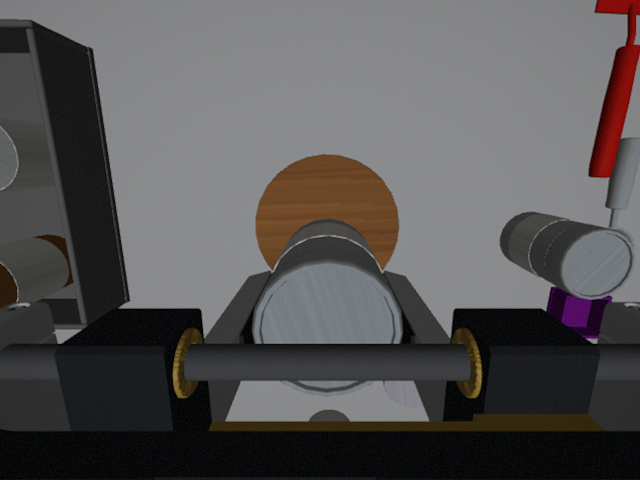

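The wrist view shows the board centre (edges at columns 256–399, back edge at row 155) at about (464,-293), directly below the tin.

```bash
python3 -m inch '{"travel":[[0,0,0.5],[0,0,0.8],[0,0,0.8],[0,0,0.8],[0,0,0.6],[0,0,0.3],[0,0,0.1],[0,0,0]],"angular":[[0,0,0],[0,0,0],[0,0,0],[0,0,0],[0,0,0],[0,0,0],[0,0,0],[0,0,0]],"fingers":[1,1,1,1,1,1,1,1]}';python3 -m inch '{"travel":[[0,0,0.05],[0,0,0]],"angular":[[0,0,0],[0,0,0]],"fingers":[1,1]}'
```

```text
clock: 10.32
position: [464.9, -295.3, 61.8]
ee_rot: [-0.0, 3.141, -0.0]
force: [0.9, -0.0, -3.4]
opening: 60.4
grip_force: 20.0
clock: 10.58
position: [464.9, -295.2, 60.3]
ee_rot: [-0.0, 3.141, -0.0]
force: [0.4, 0.1, -4.9]
opening: 60.4
grip_force: 20.0
```

```bash
python3 -m inch '{"travel":[[0,0,0.05],[0,0,0]],"angular":[[0,0,0],[0,0,0]],"fingers":[1,1]}';python3 -m inch '{"travel":[[0,0,0.04],[0,0,0]],"angular":[[0,0,0],[0,0,0]],"fingers":[1,1]}';python3 -m inch '{"travel":[[0,0,0.03],[0,0,0]],"angular":[[0,0,0],[0,0,0]],"fingers":[1,1]}'
```

```text
clock: 10.82
position: [464.6, -295.1, 58.5]
ee_rot: [0.0, -3.141, -0.0]
force: [0.4, -1.7, -4.1]
opening: 60.6
grip_force: 20.0
clock: 11.08
position: [464.6, -295.1, 57.2]
ee_rot: [0.0, -3.141, 0.0]
force: [-0.3, -0.5, -4.8]
opening: 60.3
grip_force: 20.0
clock: 11.32
position: [464.7, -295.2, 57.0]
ee_rot: [0.0, 3.141, 0.0]
force: [-3.5, 2.2, 10.8]
opening: 60.0
grip_force: 20.0
```

Contact with the board. I release and rise.

```bash
python3 -m inch '{"travel":[[0,0,0],[0,0,0],[0,0,0],[0,0,0],[0,0,0],[0,0,0]],"angular":[[0,0,0],[0,0,0],[0,0,0],[0,0,0],[0,0,0],[0,0,0]],"fingers":[0.2,0,-0.3,-0.6,-1,-1]}';python3 -m inch '{"travel":[[0,0,-0.3],[0,0,-0.8],[0,0,-1],[0,0,-1],[0,0,-1],[0,0,-1],[0.5,0,-0.3],[0.5,0,0]],"angular":[[0,0,0],[0,0,0],[0,0,0],[0,0,0],[0,0,0],[0,0,0],[0,0,0],[0,0,0]],"fingers":[-1,-1,-1,-1,-1,-1,-1,-1]}'; python3 -m inch '{"travel":[[0,0,0],[0,0,0]],"angular":[[0,0,0],[0,0,0]],"fingers":[-1,-1]}'
python3 - <<'E'
from h import *
print(env.camera_model("wrist")["extrinsics"][:3,3] if 0 else env.state()["position"])
cv2.imwrite("pics/w3.png",env.camera("wrist")[:,:,::-1])
cv2.imwrite("pics/s3.png",env.camera("side")[:,:,::-1])
m=env.camera_model("wrist");np.save("m3.npy",[m["extrinsics"]])
E
```

```text
clock: 12.08
position: [464.6, -295.2, 56.4]
ee_rot: [0.0, -3.142, 0.0]
force: [-0.3, -0.1, 0.6]
opening: 87.8
grip_force: 0.0
clock: 13.08
position: [433.5, -295.2, 218.5]
ee_rot: [0.0, 3.141, 0.0]
force: [-0.5, -0.4, -0.1]
opening: 94.1
grip_force: 0.0
clock: 13.32
position: [434.5, -294.9, 217.8]
ee_rot: [0.0, -3.141, -0.001]
force: [0.1, 0.1, 0.9]
opening: 94.1
grip_force: 0.0
[ 434.47683883 -294.88936445  217.81291044]
```

View pics/w3.png

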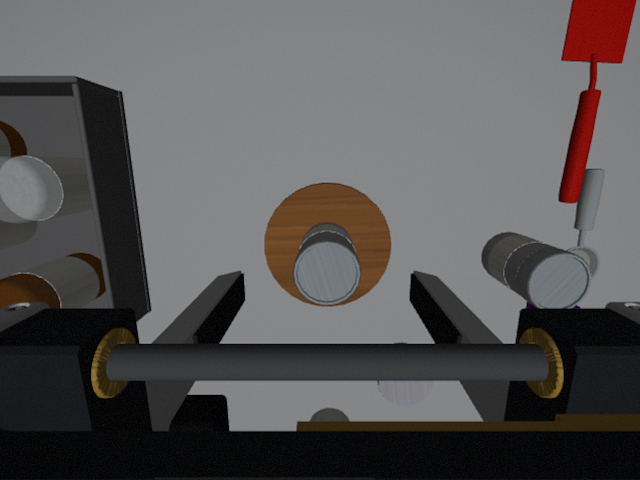

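View pics/s3.png

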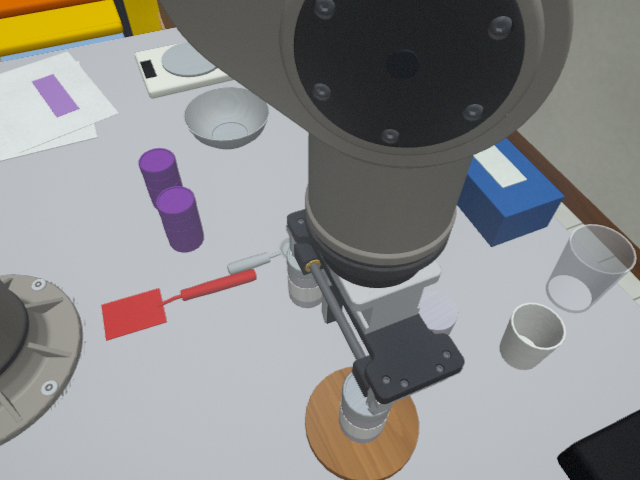

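The wrist view shows the tin upright on the board (lid (327,272), board centred at about (327,244)). Tin A stands undisturbed at (557,280), and the gripper is clear. C was never approached.

```bash
python3 -c "
from bench import env
print(env.sign_off())"
```

```text
the job is handed in; nothing more can be done
None
```

I found the full tin on the first lift (it weighed about 4 N) and set it upright near the centre of the board; I left the other two tins unlifted on the table and handed the job in at about 13 s, but the hand-in returned no verdict.

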